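Clamp down the pressure cooker lid and test its vent lever

ROBOT

A 6-joint arm with a two-finger parallel gripper is mounted at the origin on the work surface. World frame = base frame: x ahead of the robot, y to its left, z up, the work surface at z = 0. Lengths are in mm, angles in rad, forces in N, time in s.
With the tool pointing down it reaches from about 300 to 850 mm from the base axis. Payload 5.4 kg.
Tool frame: the origin (TCP) lies between the finger pads; the fingertips stand 25 mm ahead of it and the grasp point (between the pads) lies 6 mm ahead of it; z points along the fingers, y is the line along which they close (so a half turn about z gives the same grasp; the last joint's range is limited). The gripper opens to 85 mm and grips with 20 to 120 N. Pads are 22 mm wide; open, the fingers measure 114 mm over their backs; the gripper's body (76 mm by 85 mm) begins 54 mm behind the grasp point. The pads swing forward as they close: fully open they stand 13 mm farther back than shut.
Start: joints at [-1.477, 0.158, 1.597, -0, 1.386, -0.21], TCP at [171.987, -548.659, 256.299] pointing down, gripper open.
Joint ranges: [-2.91, 2.91], [-0.94, 2.29], [0.18, 2.7], [-1.29, 4.43], [0.17, 2.64], [-3, 3]. Speed limits (rad/s): [2.57, 2.57, 3.14, 3.14, 3.14, 3.14].

INTERFACE

Orientations are given as a unit quaternion [w, x, y, z].
In Python, from plant import * gives the robot as it stands. Calls block until the motion is done:
- move_ptp(position, orientation): joint-space move of the TCP to a pose.
- move_l(position, velocity=150, rot=None, contact_N=None): straight line of the TCP; rot=None keeps the orientation; velocity is the mean speed in mm/s. With contact_N (N) it stops when the force on the tool has changed by that much, and returns True; else False.
- set_joints(angles): joint-space move.
- gripper_to(opening): opening from 0.0 (shut) to 1.0 (fully open); the grip force is fixed at half the most; returns when the fingers have stopped.
- pause(seconds).
- solve_ik(position, orientation): joint angles nearest the present ones, or None.
- read_state(): the state.
- capture(name): name is "scene" or "top" or "wrist"; returns the picture (480x640x3 uint8, red, green, blue); there is no depth.
- camera_info(name): a dict with "vertical_fov" (degrees; the focal length in pixels is half the picture's height over the tangent of half this angle, whatever the lens; pixels are square), "cx", "cy" (the principal point, pixels), "camera_from_world" (4x4, takes a point from world to camera coordinates). Camera axes: x right, y up, looking along -z (the intrinsics and any distortion apply to the point x, -y, -z); pixel columns grow to the right and rows downward; lengths in mm; the calibration is good to about 2 mm. A picture is of the moment at which its call begins: read the wrist's pose just before it. camera_info takes no time and is no camera call; for the wrist camera it gives the pose at the moment of the call.
A pose or a line that the arm cannot do raises MotionError and nothing moves.
- close_job(): hands the job in; it is judged then, once.
The state is a dict: "time_s": time; "qpos": joint angles; "joint_velocities": joint speeds; "joint_torque": joint torques, N m; "tcp_pos": TCP position; "tcp_rot": TCP orientation; "contact_force": force on the tool from outside, world axes, zero at the start; "ft_torque": the same for the moment, N m; "gripper_width": opening from 0.0 (shut) to 1.0 (fully open); "gripper_force": force on a finger pad.
Only numpy, scipy, OpenCV 4.12 (cv2) and the standard library are available. Lean on these libraries where they do the work, as an engineer would, in place of code of your own. Each camera call takes 0.05 s, during which the arm holds its last target. There are 200 camera calls.

TASK

Close up the washed pressure cooker: wind the four-armed star handle on top of its lid clockwise (seen from above) until it comes up against its stop, which takes more than a full turn, without forcing it. Then check the vent: swing the little sprung vent lever at the lid's edge all the way to its stop and let it spring back by itself. Leave the other kitchen things where they are.

Things in the scene. Friction and masses are not known exactly. Their poses are not given: they have to be found in the camera images.
- cooker: Steel bridge-clamp pressure cooker, 220 mm across, on the white drainboard (it does not move; place and yaw vary). Origin: centre of its underside, z up. Lid rim 145 mm up, lid top 158 mm. A dark steel bridge 30 mm wide runs over the lid along the cooker's own y, its top 184 mm up, with a 30 mm round boss in its middle up to 195 mm. Black side grips reach out to y = +-157 mm.
- bail_mid (a point): Middle of the cooker's fixed carrying bail: a 10 mm steel bar along the cooker's y, 246 mm up, straight over the star handle's centre, going down to the bridge at y = +-118 mm. The handle's arms pass under it, fingers reaching down cannot: they work on one side of it (the cooker's -x or +x side) and must let go and take the handle again and again.
- star (a joint): Turn of the star handle in rad, growing clockwise seen from above. It varies at the start (0 to 0.9) and ends at a firm stop more than a full turn further on, to be found by feel. It turns stiffly (about 0.12 N m, so about 2 N on an arm 60 mm out) and stays where it is left. At 0 arm 1 lies along the cooker's +x.
- star_hub (a point): Centre of the black star handle, on its vertical turning axis (the cooker's axis), at the arms' middle height, 220 mm above the cooker's underside; axes turn with it, x along arm 1. 34 mm hub; four straight, level, round arms 14 mm thick at right angles, each with an 18 mm end ball centred 76 mm out. From the arms' middle it is 36 mm down to the bridge and 21 mm up to the bail's underside.
- star_arm (a point): Centre of the ball at the end of arm 1 of the star handle (the four arms are alike).
- vent (a joint): Swing of the vent lever in rad: 0 at rest; it grows clockwise seen from above up to its stop at 0.9. A spring (about 1.5 N at rest to 4.2 N at the stop, at the paddle) brings it back.
- vent_pivot (a point): The vertical pivot of the vent lever, on a brass valve at the lid's edge, 88 mm from the cooker's axis on its -x side, 178 mm above the cooker's underside.
- vent_tip (a point): Point in the black upright paddle at the vent lever's outer end, 40 mm out from the pivot, 185 mm above the cooker's underside. The paddle is 16 mm along the lever, 8 mm thick, and stands 161 to 195 mm above the cooker's underside. At rest the lever points outwards, 0.45 rad counterclockwise (from above) of the cooker's -x; at its stop 0.45 rad clockwise of it.
- pan: Aluminium frying pan, 210 mm across and 42 mm high, black handle along its own -x reaching 270 mm from the centre. Bystander. Origin: centre of its underside.
- rolling_pin: Wooden rolling pin, 52 mm thick and 440 mm long with its handles, lying along its own x. Bystander. Origin: under its middle.
- jug: Blue plastic jug, 108 mm across and 190 mm high, with a round vent button on its white lid, its handle along its own +x. Bystander. Origin: centre of its underside.
- mug: White mug, 80 mm across, 90 mm high. Bystander. Origin: centre of its underside.
- sponge: Sponge, 100 x 65 x 30 mm. Bystander. Origin: centre of its underside.
- spoon: Steel spoon lying on the drainboard. Bystander.
- dishes: Upturned steel bowl, 210 mm across, 82 mm high, with three melamine plates leaning on its own -x side, up to 190 mm high. Fixed. Bystander. Origin: under the bowl's centre.

How it is judged (in metres and radians):
On the way, in this order (a step that is already met when the one before it is completed fails the run):
1. the star handle is wound clockwise up to its stop (value of joint star above 7.08 rad), for 0.1 s.
2. the vent lever is swung to its stop (value of joint vent above 0.8 rad), for 0.05 s.
At the end, for the whole second after the job is handed in: The star handle is at its clockwise stop (within 0.12 rad) and the vent lever has been swung to its stop (within 0.1 rad) after that and is back at rest (within 0.08 rad) (value of joint star above 7.08 rad and value of joint vent below 0.08 rad); the robot touches nothing.
It fails at once if the cooker is pushed with more than 60 N (forced) (contact force between any of the fingers, the arm and cooker above 60 N).
It fails at once if a bystander is shifted by more than 30 mm (distance of any of pan, rolling_pin, jug, mug, sponge, spoon from where it was at the start of the episode above 0.03 m).
It also fails if it takes over 72 s, if anything falls off the work surface, if the arm or the gripper's body presses on something with over 40 N, if the wrist force passes 120 N, or if a joint passes its speed limit or range.

## Working session

There is one attempt and no reset: what is moved stays moved. The work goes in short steps, each a Python script; the robot and the scene stay as the last script left them, time stands still between calls to the robot, and variables do not carry over. Pictures are saved under pics/ and viewed, at most 10 in all, crops included, and the job is handed in when it is done.

```bash
ls; mkdir -p pics; python3 - <<'E'
from plant import *
import cv2
for n in ("scene","top"):
    im=capture(n); cv2.imwrite(f"pics/{n}0.png",im[:,:,::-1]); c=camera_info(n)
    print(n,c)
print(read_state()['time_s'])
E
```

```text
pics
scene {'vertical_fov': 49.7789920739027, 'cx': 323.95721670681587, 'cy': 243.96703698830885, 'camera_from_world': array([[ 7.20551314e-01,  6.93261711e-01,  1.39285580e-02,
        -4.21389536e+02],
       [-3.96301476e-01,  3.95252096e-01,  8.28686262e-01,
         5.79363294e+01],
       [ 5.68991164e-01, -6.02630883e-01,  5.59540056e-01,
        -1.81366201e+03],
       [ 0.00000000e+00,  0.00000000e+00,  0.00000000e+00,
         1.00000000e+00]])}
top {'vertical_fov': 51.25244031785721, 'cx': 323.37645222407286, 'cy': 234.73080523361764, 'camera_from_world': array([[ 4.41748070e-03, -9.99963429e-01, -7.32304024e-03,
         1.67504869e+01],
       [ 9.98109897e-01,  3.96017899e-03,  6.13265842e-02,
        -5.78388701e+02],
       [-6.12953408e-02, -7.58010795e-03,  9.98090889e-01,
        -1.68250890e+03],
       [ 0.00000000e+00,  0.00000000e+00,  0.00000000e+00,
         1.00000000e+00]])}
0.1
```

View pics/top0.png

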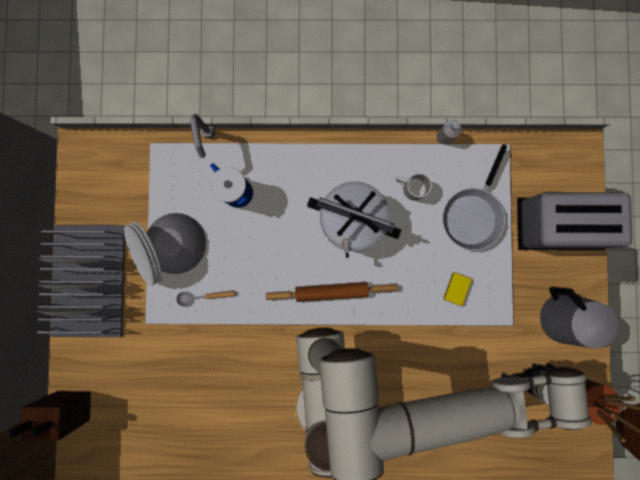

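View pics/scene0.png

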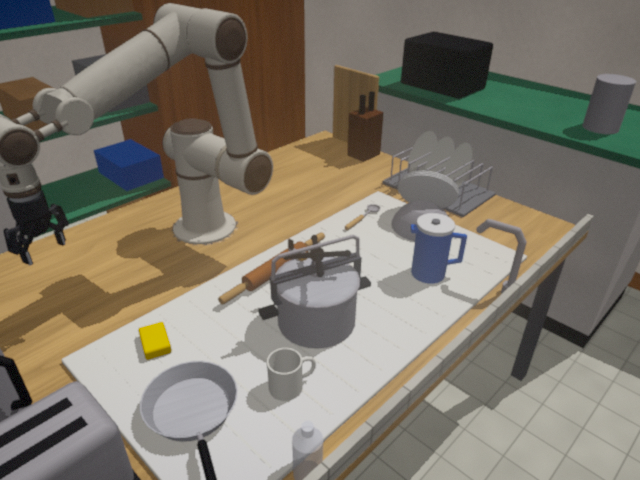

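The top view shows the cooker's lid at about (355,217), the bail and bridge running from (312,203) to (398,233), and the vent near (347,247) on the robot side. The rolling pin lies at (332,292), the jug at (232,187) and the mug at (417,187).

```bash
cat > h.py <<'E'
import numpy as np, cv2
from plant import *
def ray(name,uv,c=None):
    c=c or camera_info(name); f=240/np.tan(np.radians(c["vertical_fov"])/2)
    M=c["camera_from_world"]; R=M[:3,:3]; t=M[:3,3]
    d=R.T@np.array([(uv[0]-c["cx"])/f,-(uv[1]-c["cy"])/f,-1]); return -R.T@t,d
def onplane(name,uv,z,c=None):
    o,d=ray(name,uv,c); return o+d*(z-o[2])/d[2]
def project(name,p,c=None):
    c=c or camera_info(name); f=240/np.tan(np.radians(c["vertical_fov"])/2)
    q=c["camera_from_world"]@np.append(p,1); return np.array([c["cx"]-f*q[0]/q[2],c["cy"]+f*q[1]/q[2]])
E
python3 - <<'E'
from h import *
t=cv2.imread("pics/top0.png"); s=cv2.imread("pics/scene0.png")
a=cv2.resize(t[170:270,290:420],None,fx=5,fy=5,interpolation=2)
b=cv2.resize(s[225:345,250:380],None,fx=5,fy=5,interpolation=2)
cv2.imwrite("pics/c1.png",a); cv2.imwrite("pics/c2.png",b)
for uv,z in (((355,217),145),((347,247),178),((312,203),246),((398,233),246)): print(onplane("top",uv,z))
E
```

```text
[626.83853975 -81.13104597 145.        ]
[531.00304853 -54.77920388 178.        ]
[658.05785704  51.45768964 246.        ]
[ 570.26617116 -201.84747835  246.        ]
```

View pics/c1.png

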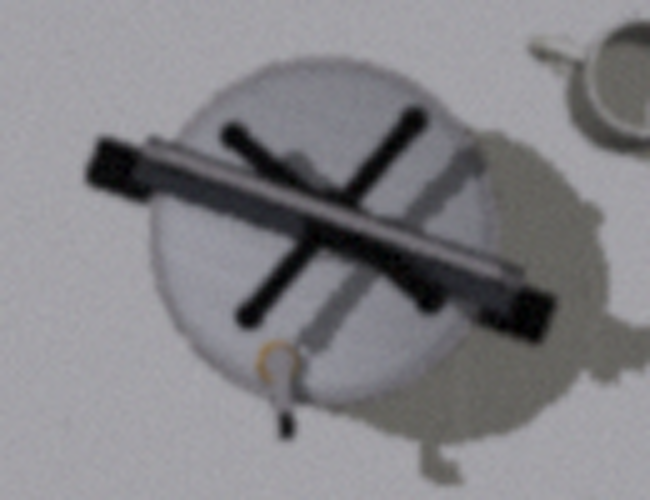

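The crop shows the four arm balls at (235,135), (413,118), (432,298), (248,315), the bail from (150,145) to (520,272), the vent pivot at (278,362) and the paddle at (287,425), all in crop pixels at x5.

View pics/c2.png

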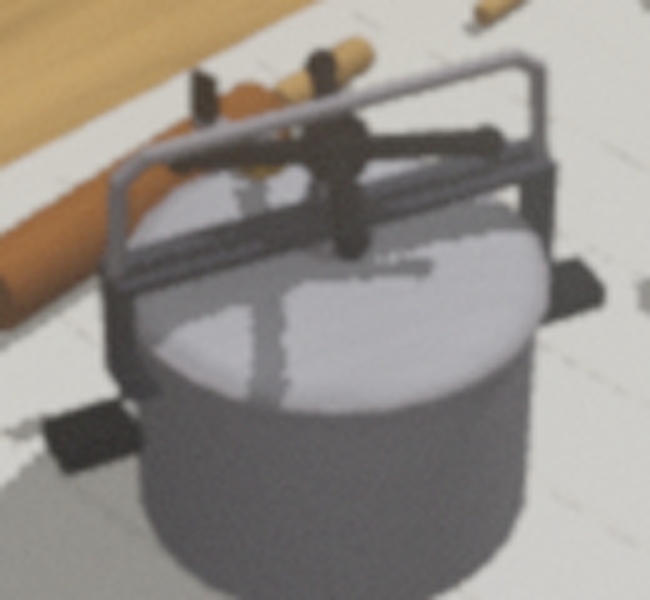

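```bash
python3 - <<'E'
from h import *
T=lambda u,v:(289.6+u/5,169.6+v/5)
for z0 in (0,15):
  B=[onplane("top",T(*p),220+z0) for p in ((235,135),(413,118),(432,298),(248,315))]
  c=np.mean(B,0); print(z0,c.round(1),[np.linalg.norm(b-c).round(1) for b in B],[np.degrees(np.arctan2(*(b-c)[1::-1])).round(1) for b in B])
  e=[onplane("top",T(*p),246+z0) for p in ((150,145),(520,270))]; d=e[0]-e[1]; print("bail",np.mean(e,0),np.linalg.norm(d),"x yaw",np.degrees(np.arctan2(d[1],d[0]))-90)
  p=onplane("top",T(278,362),185+z0);t=onplane("top",T(287,425),195+z0)
  d=p-c; print("pivot",p,np.hypot(*d[:2]),"x yaw",np.degrees(np.arctan2(-d[1],-d[0])),"tip",t,np.linalg.norm((t-p)[:2]),np.degrees(np.arctan2(*(t-p)[1::-1])))
  print("scene",[250+0*0 or (project("scene",b)-[249.6,224.6])*5 for b in B])
E
```

```text
0 [632.  -79.9 220. ] [np.float64(76.1), np.float64(76.9), np.float64(77.3), np.float64(77.9)] [np.float64(50.0), np.float64(-39.3), np.float64(-129.2), np.float64(139.9)]
bail [634.57274365 -79.98595363 246.        ] 230.0995144674703 x yaw -18.570369347047333
pivot [546.02629751 -48.97175561 185.        ] 91.40140410531197 x yaw -19.800048207457227 tip [507.29781518 -54.13887615 195.        ] 39.07165825070567 -172.40052658990786
scene [250, 250, 250, 250]
15 [630.4 -79.1 235. ] [np.float64(75.3), np.float64(76.1), np.float64(76.5), np.float64(77.1)] [np.float64(50.0), np.float64(-39.3), np.float64(-129.2), np.float64(139.9)]
bail [632.93394292 -79.10495423 261.        ] 227.74978607327998 x yaw -18.57036934704736
pivot [545.32100407 -48.42996616 200.        ] 90.46443220403253 x yaw -19.7960318655356 tip [506.97009792 -53.54252703 210.        ] 38.69018326080158 -172.4066678809067
scene [250, 250, 250, 250]
```

The scene crop shows arm balls near (320,62), (490,138), (350,245), with one hidden behind the bail near (183,158). The hub is near (335,145), the vent paddle at (203,97) and the bail corners at (120,180) and (530,60). Next I check the height and the IK.

```bash
cat >> h.py <<'E'
from scipy.spatial.transform import Rotation as Ro
C=np.array([632.,-80.]); YAW=np.radians(-18.6); Z0=0.
def quat(psi):
    q=(Ro.from_euler('z',psi)*Ro.from_euler('x',np.pi)).as_quat(); return [float(q[3]),*map(float,q[:3])]
def pt(c,r,a,z): return [float(c[0]+r*np.cos(a)),float(c[1]+r*np.sin(a)),float(z)]
E
python3 - <<'E'
from h import *
T=lambda u,v:(289.6+u/5,169.6+v/5); S=lambda u,v:(249.6+u/5,224.6+v/5)
def tri(a,b):
    (o1,d1),(o2,d2)=ray("top",a),ray("scene",b)
    s=np.linalg.lstsq(np.c_[d1,-d2],o2-o1,rcond=None)[0]; p,q=o1+d1*s[0],o2+d2*s[1]; return ((p+q)/2).round(1),np.linalg.norm(p-q).round(1)
for n,a,b in (("ball",(248,315),(320,62)),("ball",(235,135),(490,138)),("ball",(413,118),(350,245)),("padtop",(287,425),(203,75)),("bailL",(150,145),(530,60)),("bailR",(520,270),(120,180))): print(n,*tri(T(*a),S(*b)))
st=read_state(); print(st["tcp_rot"],st["contact_force"])
for off in (0,np.pi/2,np.pi,-np.pi/2):
  print(off,[None if (q:=solve_ik(pt(C,62,np.radians(a)+YAW,235),quat(np.radians(a)+YAW+off))) is None else np.round(q,2).tolist() for a in (130,180,240)])
E
```

```text
ball [571.2 -29.3 238.9] 0.0
ball [679.1 -20.3 239.9] 2.6
ball [ 689.  -127.3  236.5] 0.6
padtop [507.1 -53.3 212. ] 0.5
bailL [667.7  27.2 259. ] 4.8
bailR [ 596.7 -187.8  257.8] 0.8
[-8.50873760e-04  9.88481415e-01  1.51339904e-01  4.45431425e-05] [-0.23590483 -0.53698206 -0.2648124 ]
0 [[-0.23, 0.26, 1.52, 0.0, 1.36, -0.61], [-0.31, 0.18, 1.62, 0.0, 1.35, -1.56], [-0.41, 0.23, 1.55, 0.0, 1.35, -2.7]]
1.5707963267948966 [[-0.23, 0.26, 1.52, 0.0, 1.36, -2.18], None, [-0.41, 0.23, 1.55, -0.0, 1.35, 2.01]]
3.141592653589793 [[-0.23, 0.26, 1.52, -0.0, 1.36, 2.53], [-0.31, 0.18, 1.62, -0.0, 1.35, 1.58], [-0.41, 0.23, 1.55, -0.0, 1.35, 0.44]]
-1.5707963267948966 [[-0.23, 0.26, 1.52, -0.0, 1.36, 0.96], [-0.31, 0.18, 1.62, -0.0, 1.35, 0.01], [-0.41, 0.23, 1.55, 0.0, 1.35, -1.13]]
```

Triangulation puts the arm balls 238.5 mm up and the paddle top at 212, so the drainboard is about 16 mm high and the centre is about (630.5,-79). Ball radii of 75–77 mm match the given 76. I'll push the arms with shut fingers as a peg, on the -x side.

```bash
cat >> h.py <<'E'
C=np.array([630.5,-79.]); Z0=16.
ZW=Z0+220-9+25; ZU=Z0+230+18+25
def peg(phi,z,gap=0,r=54):   # phi: cooker angle (deg) of the arm being pushed
    a=np.radians(phi)+YAW; p=C+r*np.array([np.cos(a),np.sin(a)])+(18+gap)*np.array([-np.sin(a),np.cos(a)])
    return [float(p[0]),float(p[1]),float(z)],quat(a-np.pi/2)
def push(f0,f1,n=15.,v=70,gap=9):
    p,q=peg(f0,ZU,gap); move_l(p,180,q)
    if move_l(peg(f0,ZW,gap)[0],120,None,n): print("touch on way down",read_state()["tcp_pos"],read_state()["contact_force"]); return "down"
    for f in np.linspace(f0,f1,int(np.ceil((f0-f1)/20))+1):
        p,q=peg(f,ZW)
        hit=move_l(p,v,q,n); s=read_state()
        print(round(f,1),hit,np.round(s["tcp_pos"],1),np.round(s["contact_force"],1),round(s["time_s"],2))
        if hit: return "hit"
E
python3 - <<'E'
from h import *
move_l([172,-548.6,340],200)
gripper_to(0.0)
p,q=peg(160,340,9); move_ptp(p,q)
print(read_state()["time_s"],read_state()["qpos"])
print(push(160,112))
im=capture("top"); cv2.imwrite("pics/t1.png",cv2.resize(im[170:270,290:420,::-1],None,fx=5,fy=5,interpolation=2))
E
```

```text
3.6667 [-3.27053748e-01  1.16830995e-01  1.47902734e+00 -3.07935027e-04
  1.54572483e+00  3.47966438e-01]
160.0 False [577.8 -59.1 253. ] [ 0.4 -0.3 -0.2] 4.83
144.0 False [584.7 -45.3 252.2] [-0.6  0.5 -0.6] 5.27
128.0 False [595.5 -34.1 252. ] [-0.9  0.3 -1.1] 5.7
112.0 False [609.2 -26.2 251.9] [-0.8 -1.1  0.4] 6.13
None
```

View pics/t1.png

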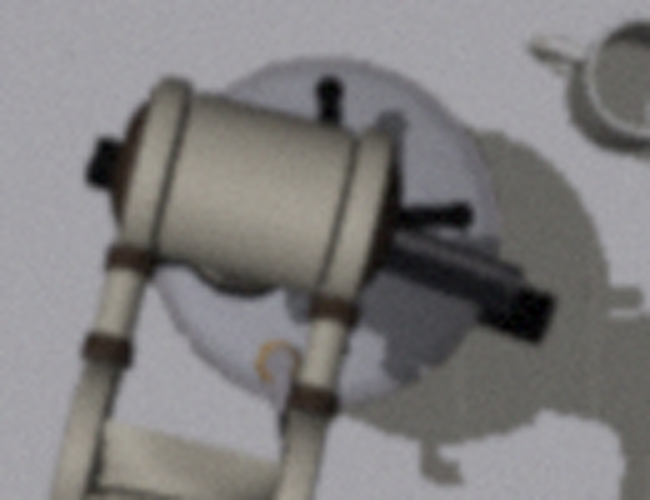

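After the first push the free balls stand at (330,85) and (465,213), so arm 1's set is at about 18.6° in cooker axes. The expected value was 22°, so the handle follows the peg. I'll carry on with the other pushes.

```bash
python3 - <<'E'
from h import *
for k in range(3):
    s=read_state(); p=list(s["tcp_pos"]); move_l([p[0]-2,p[1]-4,ZU],150)
    r=push(208,112)
    if r: print(k,r); break
E
```

```text
208.0 False [ 580.5 -105.2  253. ] [ 0.4 -0.2 -0.9] 9.14
188.8 False [574.3 -87.6 252.3] [0.1 0.9 0.2] 9.62
169.6 False [574.6 -68.7 252. ] [-0.2  0.1  1.2] 10.11
150.4 False [581.1 -50.8 251.9] [ 0.  -0.1  1.4] 10.59
131.2 False [593.1 -36.2 251.9] [0.1 0.3 0.4] 11.07
112.0 False [609.3 -26.2 251.9] [-0.5 -0.1 -0.2] 11.56
208.0 False [ 580.5 -105.1  253. ] [ 0.7 -0.4 -0.1] 14.52
188.8 False [574.3 -87.6 252.3] [-0.3  0.  -0.7] 15.0
169.6 False [574.6 -68.7 252. ] [-1.3 -0.1 -0.5] 15.48
150.4 False [581.1 -50.8 251.9] [ 0.8 -0.7  0.5] 15.97
131.2 False [593.1 -36.2 251.9] [-0.3 -0.2  0.4] 16.45
112.0 False [609.2 -26.2 251.9] [-0.1  0.1  0.1] 16.93
208.0 False [ 580.5 -105.1  253. ] [ 0.7 -0.6  0.3] 19.89
188.8 False [574.3 -87.5 252.3] [-0.4  0.6  0.7] 20.38
169.6 False [574.6 -68.7 252. ] [-0.1 -0.  -0.3] 20.86
150.4 False [581.1 -50.9 251.9] [-0.3  0.5 -0.4] 21.34
131.2 False [593.1 -36.1 251.9] [ 0.4 -0.6  0.5] 21.82
112.0 False [609.2 -26.3 251.9] [-0.7  0.9  0.1] 22.31
```

```bash
python3 - <<'E'
from h import *
s=read_state(); p=list(s["tcp_pos"]); move_l([p[0]-2,p[1]-4,ZU],150)
im=capture("top"); cv2.imwrite("pics/t2.png",cv2.resize(im[170:270,290:420,::-1],None,fx=5,fy=5,interpolation=2))
print(push(208,108,n=12.,v=40))
E
```

```text
208.0 False [ 580.4 -105.3  252.6] [-0.4 -1.3 -0.5] 25.42
188.0 False [574.2 -87.  252.2] [ 0.9 -1.2  1.3] 26.06
168.0 False [574.8 -67.1 252. ] [ 0.3 -1.   0.1] 26.7
148.0 False [582.2 -48.7 251.9] [ 0.2 -0.6 -0. ] 27.34
128.0 False [595.2 -34.3 251.8] [-3.2 -2.4  0.8] 27.98
108.0 True [595.1 -33.7 251.2] [-1.5 -0.4  0.9] 28.22
hit
```

The stop was felt at φ≈127°, as predicted. I'll press gently once more, lift clear to a place off the star, and check.

```bash
python3 - <<'E'
from h import *
p,q=peg(120,ZW); print(move_l(p,30,q,12.)); pause(0.2)
s=read_state(); print(s["tcp_pos"],s["contact_force"]); p=list(s["tcp_pos"])
move_l([p[0]-3,p[1]-5,ZU+20],150)
a=YAW+np.pi
move_l([500.,-180.,ZU+20],200)
im=capture("top"); cv2.imwrite("pics/t3.png",cv2.resize(im[170:270,290:420,::-1],None,fx=5,fy=5,interpolation=2)); print(read_state()["time_s"])
E
```

```text
True
[594.74320181 -33.21998108 249.86006678] [-0.41555624  0.07655699  0.70096217]
30.2167
```

View pics/t3.png

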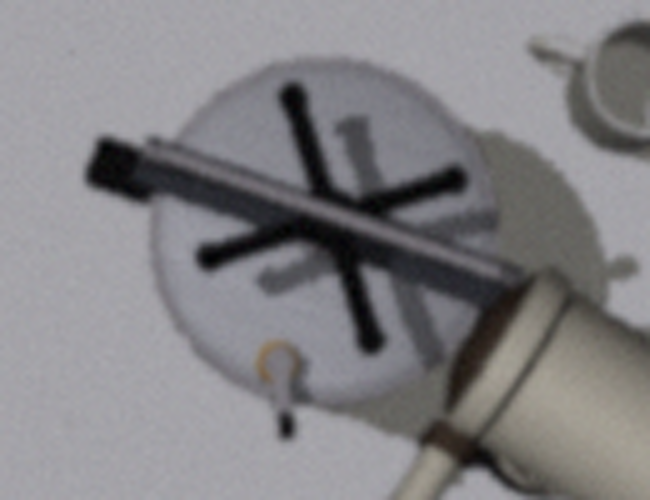

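The balls are now at (293,95), (457,179), (372,342), (208,257), giving star ≈ 7.22 rad at the stop. The vent is still at rest, with its paddle at (287,425). Next is the vent.

```bash
python3 - <<'E'
from h import *
P=np.array([546.5,-50.])
def vp(l,z,gap=0):
    a=np.radians(l)+YAW; p=P+44*np.array([np.cos(a),np.sin(a)])+(15+gap)*np.array([-np.sin(a),np.cos(a)])
    return [float(p[0]),float(p[1]),float(z)],quat(a-np.pi/2)
zw=Z0+170+25
p,q=vp(206,ZU,14); move_l(p,150,q)
print("down",move_l(vp(206,zw,14)[0],100,None,12.))
for l,n in ((206,8.),(190,8.),(175,8.),(162,8.),(150,8.),(138,8.)):
    p,q=vp(l,zw); h=move_l(p,40,q,n); s=read_state(); print(l,h,np.round(s["tcp_pos"],1),np.round(s["contact_force"],1))
    if h: break
pause(0.15); print(np.round(read_state()["contact_force"],1))
im=capture("top"); cv2.imwrite("pics/v1.png",cv2.resize(im[170:270,290:420,::-1],None,fx=5,fy=5,interpolation=2))
p=list(read_state()["tcp_pos"]); print(p,read_state()["time_s"])
E
```

```text
down False
206 False [504.8 -70.3 211.1] [1.1 0.3 0.2]
190 False [500.8 -58.7 211.1] [-0.  -2.1 -0.3]
175 False [500.2 -46.6 211. ] [-0.5 -2.7 -0.5]
162 False [502.1 -36.3 211. ] [-1.  -3.3  0.1]
150 True [504.2 -29.3 210.7] [-3.5 -3.7  3.6]
[-3.4 -3.2  3. ]
[np.float64(504.21887277548973), np.float64(-29.258206187595835), np.float64(210.60074032451416)] 35.0583
```

```bash
python3 - <<'E'
from h import *
p=list(map(float,read_state()["tcp_pos"]))
print(move_l([p[0]+3,p[1]+7,p[2]],25,None,9.)); pause(0.15); s=read_state(); print(s["tcp_pos"],s["contact_force"])
p=list(map(float,s["tcp_pos"]))
move_l([p[0],p[1],ZU+30],150); move_l([430.,-180.,ZU+50],150); pause(0.5)
im=capture("top"); cv2.imwrite("pics/v2.png",cv2.resize(im[170:270,290:420,::-1],None,fx=5,fy=5,interpolation=2))
s=read_state(); print(s["contact_force"],s["time_s"])
E
```

```text
True
[504.02993922 -29.13929195 210.27969075] [-1.7204503  -2.68365258  2.70654532]
[0.61254748 0.03480717 0.45396724] 38.125
```

View pics/v2.png

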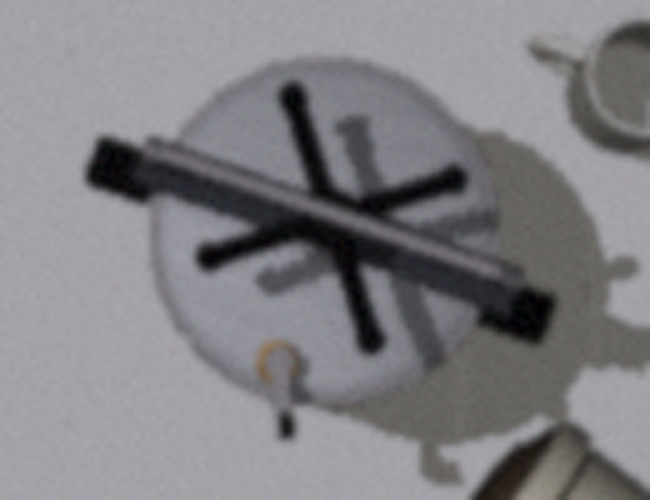

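The paddle is back at (287,425), the star hasn't moved, and the arm is clear. At the vent's stop the peg position corresponds to a swing of about 0.91 rad.

```bash
python3 -c "
from plant import *
print(close_job())"
```

```text
the job is handed in; nothing more can be done
None
```

I wound the star handle clockwise to its stop (about 7.22 rad from the top view), swung the vent lever to its stop (about 0.91 rad) and let it spring back to rest. I handed the job in at about 38 s, with no verdict returned and the bystanders not re-measured afterwards.

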